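Scrub the wash pot, then set its rinse valve two turns open

TASK

At the wash station, scrub the inside of the glass pot with the brush that stands in it: raise the brush until the top of its bristles is about level with the pot's rim and push it back down to the floor of the pot, twice, without taking it out of the pot, then let go and leave it standing there. Next set the rinse flow: by its yellow handle, turn the red wheel clockwise until the valve is shut against its stop, then back it off exactly two full turns anticlockwise. Finish while still gripping the handle firmly, holding the wheel at that setting, and leave everything else undisturbed.

Things in the scene. Friction and masses are not known exactly. Their poses are not given: they have to be found in the camera images.
- station: wash station fixed to the bench: grey base plate 160 x 380 x 16 mm; origin at the centre of its underside. The glass pot stands at its local y = +120 mm, the wheel valve at local y = -120 mm, a pipe 50 mm below the wheel joins them. It turns about the vertical from run to run.
- pot_floor (a point): centre of the inner floor of the glass pot, 20 mm above the bench; z points up the pot. The pot is a clear open cylinder, inside 72 mm across and 120 mm deep, wall 5 mm, fixed to the station.
- pot_rim (a point): centre of the pot's mouth at rim height, 140 mm above the bench
- brush: loose bottle brush, 120 g, 240 mm long, standing upright in the pot; origin at the centre of the underside of its bristles, z up along the handle. Cream bristle head (rigid cylinder) 62 mm across, 0 to 50 mm; steel stem 8 mm across to 150 mm; blue handle 20 mm across from 150 to 240 mm. Its flat head stands by itself on the pot's floor.
- brush_grip (a point): middle of the brush's blue handle, 195 mm above the brush's underside, about 215 mm above the bench at the start (75 mm above the pot's rim)
- valve (a joint): opening of the valve in rad: 0 = shut against its stop, grows as the red wheel turns anticlockwise seen from above (one full turn = 6.283), to 18 at most. It starts between 1.3 and 4.5. The wheel turns about the vertical with about 0.12 N m of friction (2 to 3 N at the handle) and stays where it is left. At 0 the handle lies in the station's +x direction from the wheel's axis; at value q it lies q anticlockwise from there.
- wheel_axis (a point): on the wheel's vertical axis at rim height, 88 mm above the bench. Red wheel: rim centre line of 55 mm radius, rim 12 mm thick, three spokes; rim's top 94 mm above the bench.
- handle: yellow upright handle on the wheel's rim, 22 mm across, 52 mm tall, 55 mm from the wheel's axis; origin at the centre of its underside, 96 mm above the bench. It spins freely on its own vertical pin, so a gripper can carry it round in a circle without turning itself; its top is 148 mm above the bench.
- handle_grip (a point): middle of the yellow handle, where to grip it, 126 mm above the bench
- vial: small closed glass vial with a black cap, 34 mm across, 50 mm tall, standing on the station's base plate between pot and valve; leave alone; origin at the centre of its underside
- reagent: amber bottle with white cap, 60 mm across, 135 mm tall, behind the station; leave alone; origin at the centre of its underside
- beaker: open glass beaker, 76 mm across, 95 mm tall, left of the station; leave alone; origin at the centre of its underside
- mortar: white ceramic bowl, 100 mm across, 55 mm tall, left of the station; leave alone; origin at the centre of its underside
- whitejar: white plastic jar with blue cap, 64 mm across, 90 mm tall, right of the station; leave alone; origin at the centre of its underside
- wrench: steel wrench lying flat, right of the station; leave alone
- spatula: spatula lying flat, to the right and near the robot; leave alone
Not all that is in view belongs to the job. What is shaped like the brush but pink or turquoise is not meant.

How it is judged:
By the outcome, as a careful person would: the job done as asked, in the order asked, and still so for the second after the job is handed in, while the arm keeps its last pose, push and grip.
It also fails if it takes over 72 s, if anything falls off the work surface, if the arm or the gripper's body presses on something with over 40 N, if the wrist force passes 120 N, or if a joint passes its speed limit or range.

ROBOT

A 6-joint arm with a two-finger parallel gripper is mounted at the origin on the work surface. World frame = base frame: x ahead of the robot, y to its left, z up, the work surface at z = 0. Lengths are in m, angles in rad, forces in N, time in s.
With the tool pointing down it reaches from about 0.35 to 0.775 m from the base axis. Payload 5.5 kg.
Tool frame: the origin (TCP) lies between the finger pads; the fingertips stand 19 mm ahead of it and the grasp point (between the pads) is the TCP; z points along the fingers, y is the direction in which the jaws open and shut (so a half turn about z gives the same grasp; the last joint's range is limited). The gripper opens to 85 mm and grips with 20 to 120 N. Pads are 22 mm wide; open, the fingers measure 114 mm over their backs; the gripper's body (76 mm by 85 mm) begins 54 mm behind the grasp point. The pads swing forward as they close: fully open they stand 13 mm farther back than shut.
Start: joints at [1.122, 0.313, 0.046, 1.304, 0, 1.431], TCP at [0.175, 0.548, 0.25] pointing down, gripper open.
Joint ranges: [-2.76, 2.76], [-0.86, 1.69], [-1.03, 1.26], [-2.2, 2.34], [-1.47, 1.5], [-3.14, 3.14]. Speed limits (rad/s): [2.57, 2.57, 3.14, 3.14, 3.14, 3.14].

INTERFACE

Orientations are given as a unit quaternion [w, x, y, z].
In Python, from workcell import get_state, cams, workorder gives the robot as it stands.
- The arm moves only by the tool play_rows, never from a script. Its argument "series" is text: rows parted by semicolons, each of 7 numbers parted by spaces: the opening in per cent of the stroke, from 0 (shut) to 100 (fully open), then the shift along the tool's x, y, z in cm, then the turn, a rotation vector about the tool's x, y, z in degrees. A call has 1 to 12 rows; each row shifts and turns the commanded pose from where the row before left it, along the tool's axes as they then stand; what a row does not reach is not made up. A row lasts 1/8 s, in which the tool goes at most 62.5 mm and 10.7 degrees, less where a joint would pass 70% of its speed; a pose out of reach is approached as far as the arm can. A call with a gripper value outside its range is refused whole. The fingers move at their own pace and stop on an object; "newtons" is the grip in N (left out, the last holds). Time passes only in rows, so rows that do not move let the fingers close. It gives the time, the measured TCP pose, the force and the opening at its end, in the units of the state.
- get_state(): the state, without advancing time (a new reading comes with each control period).
- cams.read_camera(name): name is "scene" or "top" or "wrist"; returns the picture (480x640x3 uint8, red, green, blue); there is no depth.
- cams.get_calibration(name): a dict with "fx", "fy", "cx", "cy" (pixels), "rvec" (rotation vector, rad) and "tvec" (3), from world to camera coordinates, as OpenCV has them. Camera axes: x right, y down, z forward; pixel columns grow to the right and rows downward; lengths in m; the calibration is good to about 2 mm. A picture is of the moment at which its call begins: read the wrist's pose just before it. get_calibration takes no time and is no camera call; for the wrist camera it gives the pose at the moment of the call.
- workorder.hand_in(): hands the job in, once; it reports no verdict.
The state is a dict: "clock": time; "joint_pos": joint angles; "qvel": joint speeds; "tau": joint torques, N m; "tcp_pos": TCP position; "orientation": TCP orientation; "wrist_force": force on the tool from outside, world axes, zero at the start; "ft_torque": the same for the moment, N m; "finger_gap": finger opening in m.
Only numpy, scipy, OpenCV 4.12 (cv2) and the standard library are available. Lean on these libraries where they do the work, as an engineer would, in place of code of your own. Each camera call takes 0.05 s, during which the arm holds its last target.

## Working session

There is one attempt and no reset: what is moved stays moved. The work goes in short steps, Python scripts to look and compute and a tool call to move; the robot and the scene stay as the last step left them, time stands still between calls to the robot, and variables do not carry over. Pictures are saved under pics/ and viewed, and the job is handed in when it is done.

Besides the shell and the picture viewer there is one more tool, called after "Request:" in YAML: its name, and indented under it one key for each argument. play_rows: Moves the arm, as the interface text tells. Its arguments: {"type":"object","properties":{"series":{"type":"string"},"newtons":{"type":"number"}},"required":["series"]}

```bash
mkdir -p pics; ls; python3 - <<'E'
from workcell import get_state, cams
import cv2
s=get_state(); print(s)
for n in ["scene","top","wrist"]:
    c=cams.get_calibration(n); print(n,c)
    cv2.imwrite(f"pics/{n}0.png",cams.read_camera(n)[:,:,::-1])
E
```

```text
pics
{'clock': 0.0, 'joint_pos': array([1.12241185e+00, 3.13952843e-01, 4.49883243e-02, 1.30356071e+00,
       1.62881739e-05, 1.43116687e+00]), 'qvel': array([-0.00069366,  0.00221528, -0.00236627, -0.0014328 , -0.00109836,
       -0.00075093]), 'tau': array([-1.55474885e-03, -4.80628502e+01,  2.98531383e+01,  1.92296872e-02,
       -3.22806791e-04, -2.36279092e-06]), 'tcp_pos': array([0.17454812, 0.54738813, 0.24943969]), 'orientation': array([-2.58303278e-04,  1.53764988e-01,  9.88107070e-01, -8.24996909e-04]), 'wrist_force': array([-0.11987056,  0.23628061, -0.0618433 ]), 'ft_torque': array([ 0.01624595,  0.01421998, -0.04672138]), 'finger_gap': 0.08531732262856831}
scene {'fx': 621.0816848214506, 'fy': 621.0816848214506, 'cx': 318.3814609667783, 'cy': 232.8060897540746, 'rvec': array([ 1.77931555,  1.64963898, -0.70941802]), 'tvec': array([-0.03911824, -0.2198784 ,  1.89499816])}
top {'fx': 594.9149172265605, 'fy': 594.9149172265605, 'cx': 320.4079097530034, 'cy': 246.9455994574783, 'rvec': array([ 2.20475862, -2.16843794,  0.05116319]), 'tvec': array([0.00391197, 0.5058253 , 1.67780015])}
wrist {'fx': 401.8779345560191, 'fy': 401.8779345560191, 'cx': 327.5159044234994, 'cy': 238.29593760532669, 'rvec': array([-2.35071009, -1.71898569, -0.23221255]), 'tvec': array([-0.57419707, -0.03583329,  0.37959333])}
```

View pics/scene0.png

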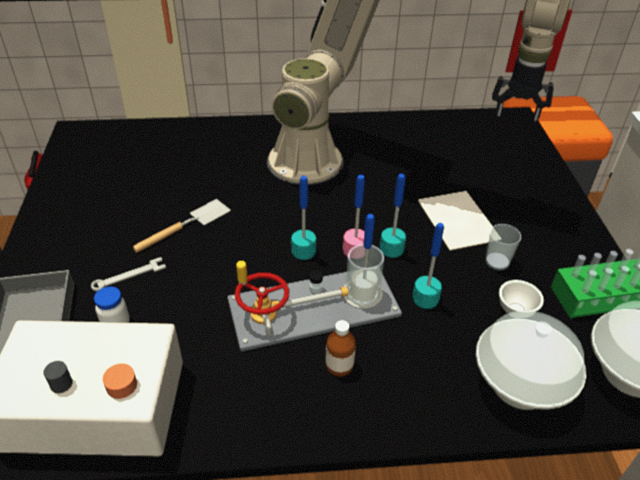

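View pics/top0.png

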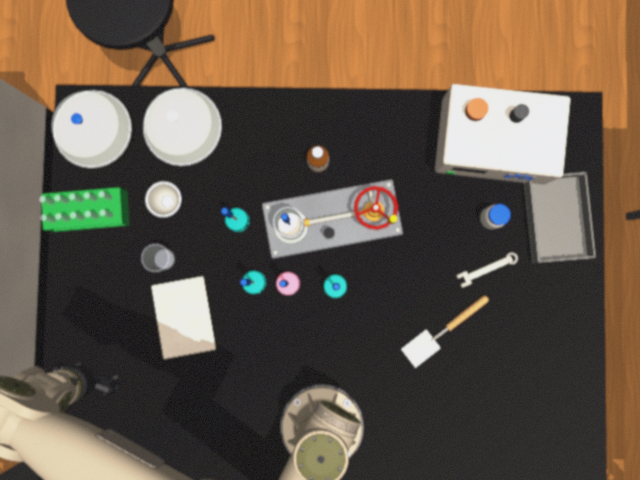

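View pics/wrist0.png

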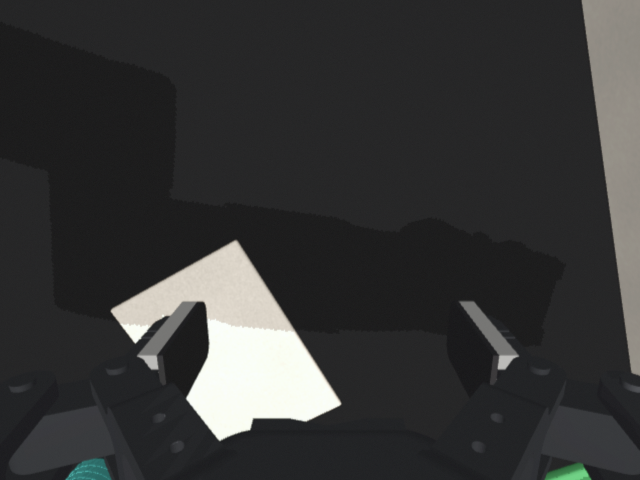

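The scene view shows the brush in the pot with its handle at (369,230) and the pot at (365,278). The red wheel is at (262,293) with its yellow handle at (241,272). There are lookalikes at (303,245), (393,242) and (427,292), all turquoise, and a pink one at (355,243). In the top view the pot is at (290,223) and the wheel at (376,208), with its handle at (393,218). I'll enlarge these to confirm.

```bash
cat > h.py <<'E'
import numpy as np, cv2
from workcell import get_state, cams
def ray(cal,u,v):
    R,_=cv2.Rodrigues(np.array(cal['rvec'])); t=np.array(cal['tvec'])
    d=R.T@np.array([(u-cal['cx'])/cal['fx'],(v-cal['cy'])/cal['fy'],1]); return -R.T@t,d
def atz(cal,u,v,z):
    o,d=ray(cal,u,v); return o+d*(z-o[2])/d[2]
def proj(cal,p):
    K=np.array([[cal['fx'],0,cal['cx']],[0,cal['fy'],cal['cy']],[0,0,1]])
    return cv2.projectPoints(np.atleast_2d(np.array(p,float)),cal['rvec'],cal['tvec'],K,None)[0].reshape(-1,2)
E
python3 - <<'E'
import cv2
a=cv2.imread('pics/top0.png')[165:275,210:410]
cv2.imwrite('pics/topc.png',cv2.resize(a,None,fx=4,fy=4,interpolation=cv2.INTER_CUBIC))
a=cv2.imread('pics/scene0.png')[165:355,210:450]
cv2.imwrite('pics/scenec.png',cv2.resize(a,(768,608)[:2] if 0 else (720,570),interpolation=cv2.INTER_CUBIC))
E
```

```text
(no output)
```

View pics/topc.png

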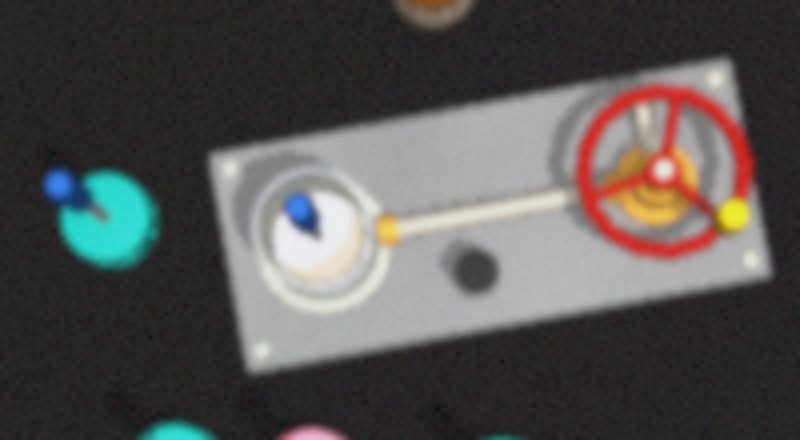

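View pics/scenec.png

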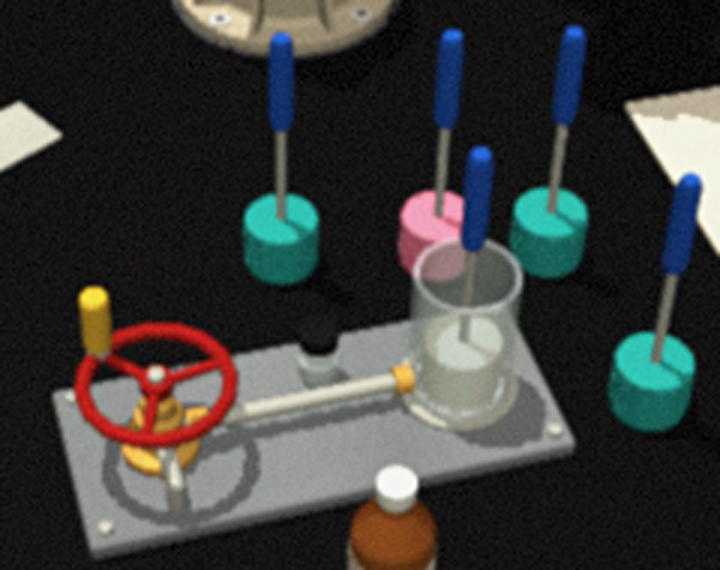

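The brush with the cream bristles, standing in the glass pot, is the one meant: crop (298,207) in the top view and (478,200) in the scene view. The others have turquoise or pink heads and stand on the bench. Next I'll measure positions.

```bash
python3 - <<'E'
from h import *
T=cams.get_calibration('top'); S=cams.get_calibration('scene')
t=lambda u,v,z: atz(T,210+u/4-.4,165+v/4-.4,z)
s=lambda u,v,z: atz(S,210+u/3-.3,165+v/3-.3,z)
C=np.array([t(208,152,.016),t(731,58,.016),t(771,277,.016),t(248,372,.016)])
print(C.round(4)); c=C.mean(0); print('c',c)
ex=(C[0]+C[1]-C[2]-C[3]); ey=(C[0]+C[3]-C[1]-C[2])
print(np.linalg.norm(C[0]-C[1]),np.linalg.norm(C[1]-C[2]))
yaw1=np.arctan2(ex[1],ex[0]); yaw2=np.arctan2(-ey[0],ey[1]); print(yaw1,yaw2)
Cs=np.array([s(55,397,.016),s(97,557,.016),s(574,447,.016)]);print('scene corners',Cs.round(4))
print('centre scene', (Cs[0]+Cs[2])/2)
yaw=(yaw1+2*yaw2)/3
X=np.array([np.cos(yaw),np.sin(yaw)]);Y=np.array([-X[1],X[0]])
pot=c[:2]+.12*Y; wh=c[:2]-.12*Y; print('pot',pot,'wheel',wh)
print('hub meas',t(663,170,.09),'pot rim meas top',t(318,240,.1))
print('rim scene',s(468,277,.14))
for n,p in(('brush top T',t(298,207,.257)),('brush top S',s(481,153,.257)),('brush S mid',s(477,200,.215)),('handle T',t(734,215,.148)),('handle S',s(95,294,.148))): print(n,p.round(4))
hp=(t(734,215,.148)[:2]+s(95,294,.148)[:2])/2
d=hp-wh; print('r',np.linalg.norm(d),'q',(np.arctan2(d[1],d[0])-yaw)%(2*np.pi))
E
```

```text
[[ 0.6298  0.1825  0.016 ]
 [ 0.7032 -0.19    0.016 ]
 [ 0.5467 -0.2199  0.016 ]
 [ 0.473   0.1505  0.016 ]]
c [ 0.58817161 -0.0192373   0.016     ]
0.37966853866425637 0.15931331350022898
0.19524563169589282 0.19535539010806266
scene corners [[ 0.5543 -0.2204  0.016 ]
 [ 0.7111 -0.1865  0.016 ]
 [ 0.6327  0.1776  0.016 ]]
centre scene [ 0.59351244 -0.02138715  0.016     ]
pot [0.5648821 0.098481 ] wheel [ 0.61146113 -0.1369556 ]
hub meas [ 0.61256298 -0.1364795   0.09      ] pot rim meas top [0.55999361 0.09714737 0.1       ]
rim scene [0.56692982 0.09609974 0.14      ]
brush top T [0.5652 0.0996 0.257 ]
brush top S [0.5609 0.0982 0.257 ]
brush S mid [0.5641 0.0979 0.215 ]
handle T [ 0.5763 -0.1787  0.148 ]
handle S [ 0.5744 -0.1803  0.148 ]
r 0.05579568783871666 q 3.813161105115752
```

Request:
play_rows:
  series: "100 0 0 -4 0 0 0;100 0 0 -4 0 0 0;100 0 0 -4 0 0 0;100 -3.2 -1.95 0 0 0 0;100 -3.2 -1.95 0 0 0 0;100 -3.2 -1.95 0 0 0 0;100 -3.2 -1.95 0 0 0 0;100 -3.2 -1.95 0 0 0 0;100 -3.2 -1.95 0 0 0 0;100 -3.2 -1.95 0 0 0 0;100 -3.2 -1.95 0 0 0 0;100 -3.2 -1.95 0 0 0 0"
  newtons: 50

```text
clock: 1.65
tcp_pos: [0.3964, 0.2921, 0.3701]
orientation: [-0.0, 0.154, 0.988, -0.0]
wrist_force: [-0.1, 0.9, 0.4]
finger_gap: 0.0852
```

```bash
cat >> h.py <<'E'
from scipy.spatial.transform import Rotation as Ro
def toolR(s):
    q=s['orientation']; return Ro.from_quat([q[1],q[2],q[3],q[0]]).as_matrix()
def need(target):
    s=get_state(); return toolR(s).T@(np.array(target)-s['tcp_pos'])*100
def show():
    s=get_state(); print({k:np.round(s[k],4) for k in('clock','joint_pos','tcp_pos','orientation','wrist_force','finger_gap')})
E
python3 - <<'E'
from h import *
show()
print(need([.564,.099,.37]))
c=cams.get_calibration('wrist'); print('cam',ray(c,0,0)[0])
E
```

```text
{'clock': np.float64(1.65), 'joint_pos': array([4.7170e-01, 1.4560e-01, 1.2110e-01, 1.5466e+00, 1.0000e-04,
       7.8050e-01]), 'tcp_pos': array([0.3964, 0.2921, 0.3701]), 'orientation': array([-1.000e-04,  1.538e-01,  9.881e-01, -1.000e-04]), 'wrist_force': array([-0.0913,  0.8975,  0.369 ]), 'finger_gap': np.float64(0.0852)}
[-2.18343270e+01 -1.32984680e+01  4.53630278e-03]
cam [0.33213616 0.31275012 0.49466668]
```

Request:
play_rows:
  series: "100 -2.73 -1.66 0 0 0 0;100 -2.73 -1.66 0 0 0 0;100 -2.73 -1.66 0 0 0 0;100 -2.73 -1.66 0 0 0 0;100 -2.73 -1.66 0 0 0 0;100 -2.73 -1.66 0 0 0 0;100 -2.73 -1.66 0 0 0 0;100 -2.73 -1.66 0 0 0 0;100 0 0 0 0 0 0"

```text
clock: 2.78
tcp_pos: [0.5646, 0.0986, 0.3691]
orientation: [-0.001, 0.155, 0.988, -0.0]
wrist_force: [-0.7, -0.0, -0.2]
finger_gap: 0.0856
```

```bash
python3 - <<'E'
from h import *
show()
print(need([.564,.099,.37]))
c=cams.get_calibration('wrist'); np.save('wc.npy',c,allow_pickle=True)
cv2.imwrite('pics/w1.png',cams.read_camera('wrist')[:,:,::-1])
print(proj(c,[[.564,.099,.26],[.564,.099,.2],[.565,.098,.14]]))
E
```

```text
{'clock': np.float64(2.775), 'joint_pos': array([ 3.2900e-02,  3.1360e-01,  3.3500e-01,  1.5937e+00, -2.0000e-04,
        3.4450e-01]), 'tcp_pos': array([0.5646, 0.0986, 0.3691]), 'orientation': array([-7.000e-04,  1.552e-01,  9.879e-01, -2.000e-04]), 'wrist_force': array([-0.7038, -0.037 , -0.2372]), 'finger_gap': np.float64(0.0856)}
[ 0.07046265  0.0241189  -0.09182288]
[[327.88346274 241.31186542]
 [327.90327833 219.3273124 ]
 [327.19343171 205.8188081 ]]
```

View pics/w1.png

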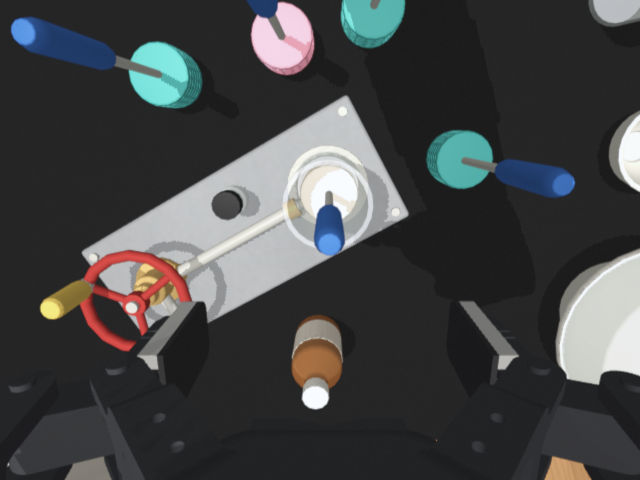

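The wrist view shows the brush top at (329,244), within 3 px of the prediction. The cream head is in the pot at (328,190), the wheel hub at (133,306) and the yellow handle's top at (53,307). Now I'll descend.

Request:
play_rows:
  series: "100 0 0 2 0 0 0;100 0 0 2 0 0 0;100 0 0 2 0 0 0;100 0 0 2 0 0 0;100 0 0 2 0 0 0;100 0 0 2 0 0 0;100 0 0 2 0 0 0;100 0 0 1.4 0 0 0;100 0 0 0 0 0 0"

```text
clock: 3.95
tcp_pos: [0.5624, 0.1007, 0.2154]
orientation: [-0.001, 0.153, 0.988, -0.0]
wrist_force: [0.0, -0.4, -0.2]
finger_gap: 0.0854
```

Request:
play_rows:
  series: "0 0 0 0 0 0 0;0 0 0 0 0 0 0;0 0 0 0 0 0 0;0 0 0 0 0 0 0;0 0 0 0 0 0 0;0 0 0 0 0 0 0;0 0 0 0 0 0 0;0 0 0 0 0 0 0"
  newtons: 40

```text
clock: 4.95
tcp_pos: [0.5638, 0.1001, 0.2168]
orientation: [0.001, 0.154, 0.988, 0.0]
wrist_force: [0.3, -1.7, 5.0]
finger_gap: 0.0189
```

```bash
python3 - <<'E'
from h import *
show()
for n in('wrist','scene'): cv2.imwrite(f'pics/{n}2.png',cams.read_camera(n)[:,:,::-1])
a=cv2.imread('pics/scene2.png')[120:345,230:470]; a=cv2.resize(a,(640,600)); b=cv2.imread('pics/wrist2.png')
cv2.imwrite('pics/s2c.png',a)
E
```

```text
{'clock': np.float64(4.95), 'joint_pos': array([ 3.5600e-02,  3.1900e-01, -2.8200e-02,  1.2225e+00, -1.0000e-04,
        3.4450e-01]), 'tcp_pos': array([0.5638, 0.1001, 0.2168]), 'orientation': array([5.000e-04, 1.538e-01, 9.881e-01, 0.000e+00]), 'wrist_force': array([ 0.2638, -1.6766,  4.9773]), 'finger_gap': np.float64(0.0189)}
```

View pics/s2c.png

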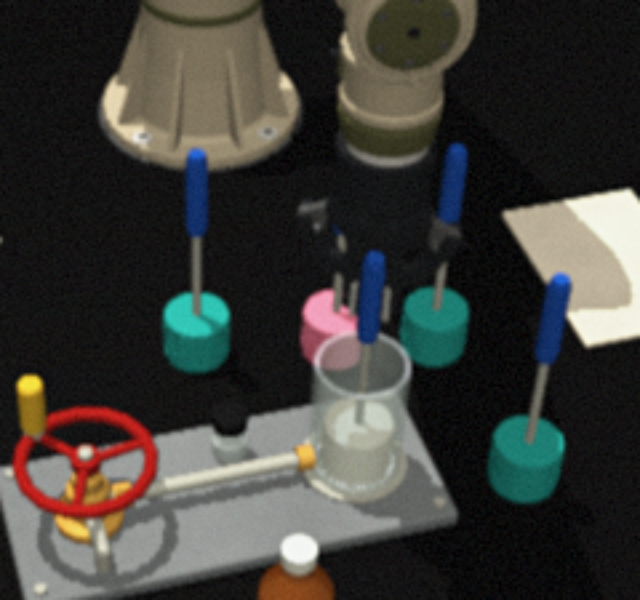

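View pics/wrist2.png

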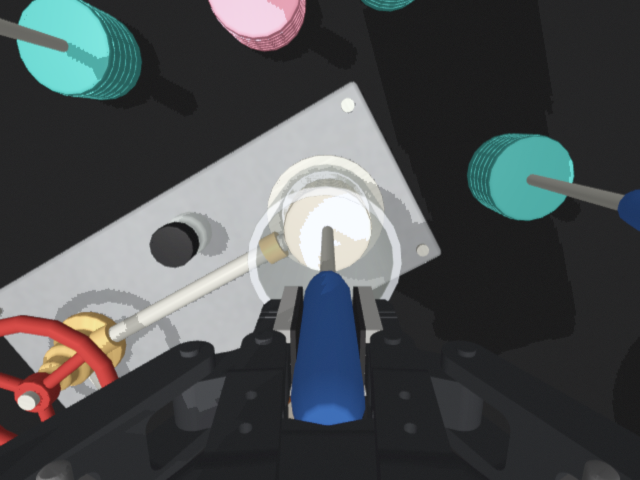

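The wrist view shows the blue handle between the pads at (328,350), with a gap of 18.9 mm for the 20 mm handle, so it's gripped. Next is the first raise, about 7 cm.

Request:
play_rows:
  series: "0 0 0 -1 0 0 0;0 0 0 -1 0 0 0;0 0 0 -1 0 0 0;0 0 0 -1 0 0 0;0 0 0 -1 0 0 0;0 0 0 -1 0 0 0;0 0 0 -1.1 0 0 0;0 0 0 0 0 0 0;0 0 0 0 0 0 0;0 0 0 0 0 0 0"

```text
clock: 6.3
tcp_pos: [0.5633, 0.1002, 0.2867]
orientation: [-0.0, 0.154, 0.988, -0.0]
wrist_force: [-0.6, -0.1, -1.8]
finger_gap: 0.0188
```

```bash
python3 - <<'E'
from h import *
show()
for n in('scene',): cv2.imwrite(f'pics/{n}3.png',cams.read_camera(n)[:,:,::-1])
a=cv2.imread('pics/scene3.png')[180:330,290:450]; a=cv2.resize(a,(640,600),interpolation=cv2.INTER_CUBIC)
cv2.imwrite('pics/s3c.png',a)
E
```

```text
{'clock': np.float64(6.3), 'joint_pos': array([3.5700e-02, 3.0180e-01, 1.1880e-01, 1.3888e+00, 1.0000e-04,
       3.4450e-01]), 'tcp_pos': array([0.5633, 0.1002, 0.2867]), 'orientation': array([-5.000e-04,  1.538e-01,  9.881e-01, -0.000e+00]), 'wrist_force': array([-0.586 , -0.0976, -1.7595]), 'finger_gap': np.float64(0.0188)}
```

View pics/s3c.png

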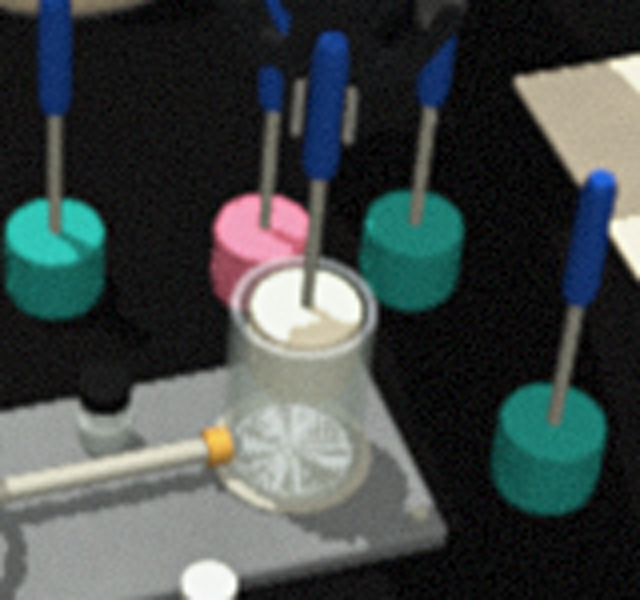

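The bristle top at crop (305,308) is concentric with the rim ellipse at (303,307), so it's level. Pushing down now.

Request:
play_rows:
  series: "0 0 0 1 0 0 0;0 0 0 1 0 0 0;0 0 0 1 0 0 0;0 0 0 1 0 0 0;0 0 0 1 0 0 0;0 0 0 1 0 0 0;0 0 0 1.1 0 0 0;0 0 0 0 0 0 0;0 0 0 0 0 0 0"

```text
clock: 7.48
tcp_pos: [0.5636, 0.1003, 0.2162]
orientation: [0.0, 0.154, 0.988, 0.0]
wrist_force: [0.8, 0.1, -0.6]
finger_gap: 0.0188
```

Request:
play_rows:
  series: "0 0 0 0.1 0 0 0;0 0 0 0 0 0 0"

```text
clock: 7.72
tcp_pos: [0.5638, 0.1003, 0.2161]
orientation: [0.001, 0.154, 0.988, 0.0]
wrist_force: [-0.6, -0.9, 5.6]
finger_gap: 0.0188
```

Contact with the floor at 5.6 N. Second stroke.

Request:
play_rows:
  series: "0 0 0 -1 0 0 0;0 0 0 -1 0 0 0;0 0 0 -1 0 0 0;0 0 0 -1 0 0 0;0 0 0 -1 0 0 0;0 0 0 -1 0 0 0;0 0 0 -1.15 0 0 0;0 0 0 0 0 0 0;0 0 0 0 0 0 0;0 0 0 0 0 0 0"

```text
clock: 8.98
tcp_pos: [0.5632, 0.1002, 0.2862]
orientation: [-0.001, 0.154, 0.988, -0.0]
wrist_force: [-0.1, -0.1, -1.2]
finger_gap: 0.0191
```

```bash
python3 - <<'E'
from h import *
show()
for n in('scene',): cv2.imwrite(f'pics/{n}4.png',cams.read_camera(n)[:,:,::-1])
a=cv2.imread('pics/scene4.png')[180:330,290:450]; a=cv2.resize(a,(640,600),interpolation=cv2.INTER_CUBIC)
cv2.imwrite('pics/s4c.png',a)
E
```

```text
{'clock': np.float64(8.975), 'joint_pos': array([3.5700e-02, 3.0180e-01, 1.1760e-01, 1.3877e+00, 1.0000e-04,
       3.4450e-01]), 'tcp_pos': array([0.5632, 0.1002, 0.2862]), 'orientation': array([-5.000e-04,  1.538e-01,  9.881e-01, -1.000e-04]), 'wrist_force': array([-0.1097, -0.1446, -1.1555]), 'finger_gap': np.float64(0.0191)}
```

View pics/s4c.png

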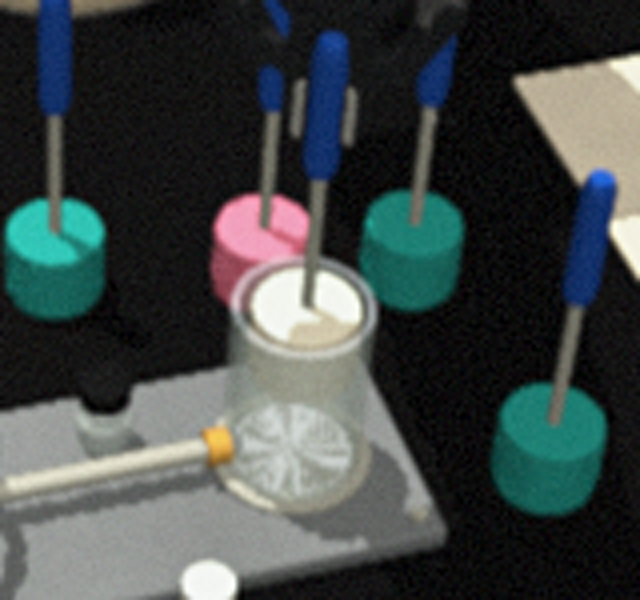

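The bristles are level with the rim again, at (305,308). Pushing down to the floor.

Request:
play_rows:
  series: "0 0 0 1 0 0 0;0 0 0 1 0 0 0;0 0 0 1 0 0 0;0 0 0 1 0 0 0;0 0 0 1 0 0 0;0 0 0 1 0 0 0;0 0 0 1.1 0 0 0;0 0 0 0.05 0 0 0;0 0 0 0 0 0 0"

```text
clock: 10.15
tcp_pos: [0.5641, 0.1003, 0.2156]
orientation: [0.001, 0.154, 0.988, 0.0]
wrist_force: [0.5, 0.5, 1.9]
finger_gap: 0.0189
```

Request:
play_rows:
  series: "0 0 0 0.05 0 0 0;0 0 0 0 0 0 0;35 0 0 0 0 0 0;35 0 0 0 0 0 0;100 0 0 0 0 0 0;100 0 0 0 0 0 0;100 0 0 0 0 0 0;100 0 0 0 0 0 0;100 0 0 0 0 0 0"

```text
clock: 11.28
tcp_pos: [0.5635, 0.1002, 0.2148]
orientation: [0.0, 0.154, 0.988, 0.0]
wrist_force: [0.5, 0.3, -0.2]
finger_gap: 0.0854
```

```bash
python3 - <<'E'
from h import *
show()
cv2.imwrite('pics/w5.png',cams.read_camera('wrist')[:,:,::-1])
E
```

```text
{'clock': np.float64(11.275), 'joint_pos': array([ 3.5700e-02,  3.2010e-01, -3.1600e-02,  1.2191e+00,  1.0000e-04,
        3.4450e-01]), 'tcp_pos': array([0.5635, 0.1002, 0.2148]), 'orientation': array([0.    , 0.1538, 0.9881, 0.    ]), 'wrist_force': array([ 0.4896,  0.3024, -0.1924]), 'finger_gap': np.float64(0.0854)}
```

View pics/w5.png

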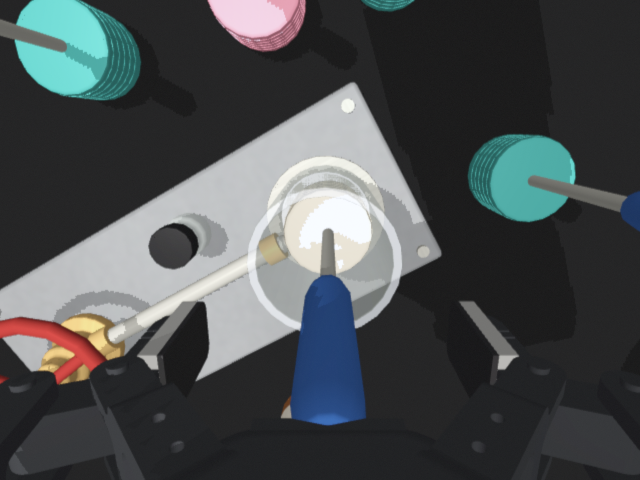

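The brush stands freely and upright in the pot, with the stem at (328,240) and the handle clear of both pads. Moving up and over to the wheel handle.

```bash
python3 - <<'E'
from h import *
print(need([.5755,-.1795,.355]))
E
```

```text
[ -9.64016575 -26.28580485 -14.02028561]
```

Request:
play_rows:
  series: "100 0 0 -2 0 0 0;100 0 0 -3 0 0 0;100 0 0 -3 0 0 0;100 0 0 -3 0 0 0;100 0 0 -3 0 0 0;100 -1.2 -3.3 0 0 0 0;100 -1.2 -3.3 0 0 0 0;100 -1.2 -3.3 0 0 0 0;100 -1.2 -3.3 0 0 0 0;100 -1.2 -3.3 0 0 0 0;100 -1.2 -3.3 0 0 0 0;100 -1.2 -3.3 0 0 0 0"

```text
clock: 12.82
tcp_pos: [0.5733, -0.1466, 0.3549]
orientation: [0.0, 0.154, 0.988, 0.0]
wrist_force: [-0.0, 0.5, -0.0]
finger_gap: 0.0854
```

Request:
play_rows:
  series: "100 -1.2 -3.2 2 0 0 0;100 0 0 3 0 0 0;100 0 0 3 0 0 0;100 0 0 3 0 0 0;100 0 0 0 0 0 0;100 0 0 0 0 0 0"

```text
clock: 13.58
tcp_pos: [0.5755, -0.1797, 0.246]
orientation: [0.001, 0.154, 0.988, -0.0]
wrist_force: [0.4, -0.5, 0.9]
finger_gap: 0.0853
```

```bash
python3 - <<'E'
from h import *
show()
c=cams.get_calibration('wrist')
cv2.imwrite('pics/w6.png',cams.read_camera('wrist')[:,:,::-1])
print(need([.5755,-.1795,.126]))
print(proj(c,[[.5755,-.1795,.148],[.6115,-.137,.088]]))
for u,v,z in [(327,240,.148)]: pass
np.save('c6.npy',np.array([c],dtype=object),allow_pickle=True)
E
```

```text
{'clock': np.float64(13.575), 'joint_pos': array([-4.3580e-01,  3.6830e-01,  1.1390e-01,  1.3151e+00,  1.0000e-04,
       -1.2700e-01]), 'tcp_pos': array([ 0.5755, -0.1797,  0.246 ]), 'orientation': array([ 6.000e-04,  1.537e-01,  9.881e-01, -1.000e-04]), 'wrist_force': array([ 0.4236, -0.4858,  0.9493]), 'finger_gap': np.float64(0.0853)}
[ 0.06444953  0.02240306 12.04379809]
[[327.64688962 247.27497136]
 [397.47889076 251.3896957 ]]
```

View pics/w6.png

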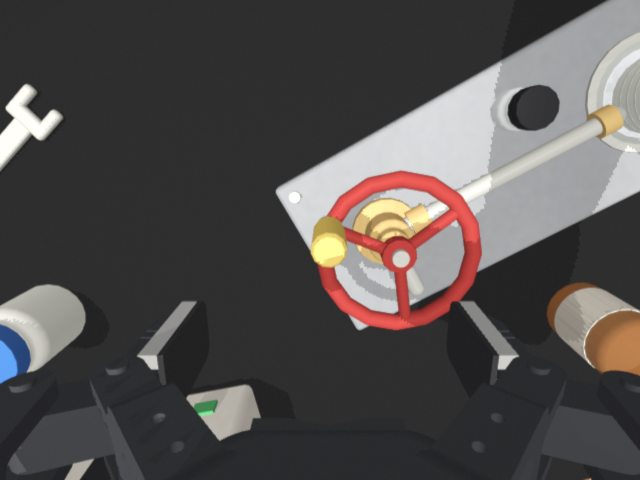

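The yellow handle's top is at (330,250), against a prediction of (328,247), which puts it centred between the pads. Descending and gripping.

Request:
play_rows:
  series: "100 -0.1 0.05 2 0 0 0;100 0 0 2 0 0 0;100 0 0 2 0 0 0;100 0 0 2 0 0 0;100 0 0 2 0 0 0;100 0 0 2 0 0 0;100 0 0 0 0 0 0"

```text
clock: 14.5
tcp_pos: [0.576, -0.1792, 0.1247]
orientation: [-0.0, 0.154, 0.988, 0.0]
wrist_force: [-0.6, 0.6, 0.3]
finger_gap: 0.0852
```

Request:
play_rows:
  series: "0 0 0 0 0 0 0;0 0 0 0 0 0 0;0 0 0 0 0 0 0;0 0 0 0 0 0 0;0 0 0 0 0 0 0;0 0 0 0 0 0 0;0 0 0 0 0 0 0;0 0 0 0 0 0 0;0 0 0 0 0 0 0"
  newtons: 60

```text
clock: 15.62
tcp_pos: [0.5765, -0.1794, 0.1255]
orientation: [0.001, 0.154, 0.988, -0.0]
wrist_force: [-1.2, 0.3, 5.6]
finger_gap: 0.0207
```

```bash
python3 - <<'E'
from h import *
show()
cv2.imwrite('pics/w7.png',cams.read_camera('wrist')[:,:,::-1])
E
```

```text
{'clock': np.float64(15.625), 'joint_pos': array([-4.347e-01,  4.294e-01, -9.630e-02,  1.044e+00,  2.000e-04,
       -1.260e-01]), 'tcp_pos': array([ 0.5765, -0.1794,  0.1255]), 'orientation': array([ 6.000e-04,  1.537e-01,  9.881e-01, -1.000e-04]), 'wrist_force': array([-1.2235,  0.2517,  5.6278]), 'finger_gap': np.float64(0.0207)}
```

View pics/w7.png

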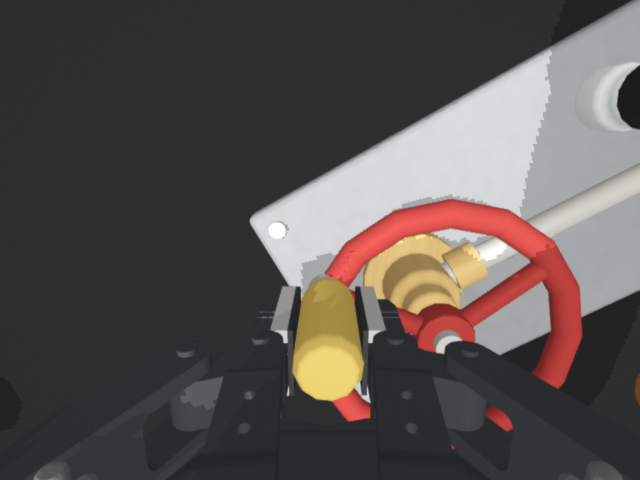

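Gripped: the gap is 20.7 mm and the yellow handle is between the pads at (328,340). Next I'll work out rows for the clockwise arc.

```bash
cat >> h.py <<'E'
def arc(a0,steps,r=.055):
    R=Ro.from_quat([.1538,.9881,0,0]).as_matrix(); out=[]; a=a0
    for d in steps:
        b=a+d; v=r*np.array([np.cos(np.radians(b))-np.cos(np.radians(a)),np.sin(np.radians(b))-np.sin(np.radians(a)),0])
        w=R.T@v*100; out.append("0 %.2f %.2f 0 0 0 0"%(w[0],w[1])); a=b
    return ";".join(out)
E
python3 - <<'E'
from h import *
print(arc(230,[-8,-12]+[-15]*4)); print(arc(150,[-15]*7)); 
E
```

```text
0 0.69 0.34 0 0 0 0;0 0.93 0.68 0 0 0 0;0 0.93 1.10 0 0 0 0;0 0.61 1.30 0 0 0 0;0 0.25 1.41 0 0 0 0;0 -0.12 1.43 0 0 0 0
0 -0.49 1.35 0 0 0 0;0 -0.82 1.18 0 0 0 0;0 -1.10 0.93 0 0 0 0;0 -1.30 0.61 0 0 0 0;0 -1.41 0.25 0 0 0 0;0 -1.43 -0.12 0 0 0 0;0 -1.35 -0.49 0 0 0 0
```

Request:
play_rows:
  series: "0 0.69 0.34 0 0 0 0;0 0.93 0.68 0 0 0 0;0 0.93 1.10 0 0 0 0;0 0.61 1.30 0 0 0 0;0 0.25 1.41 0 0 0 0;0 -0.12 1.43 0 0 0 0;0 0 0 0 0 0 0"

```text
clock: 16.55
tcp_pos: [0.5645, -0.1081, 0.1255]
orientation: [0.001, 0.153, 0.988, 0.001]
wrist_force: [2.0, 1.5, 5.6]
finger_gap: 0.0202
```

Request:
play_rows:
  series: "0 -0.49 1.35 0 0 0 0;0 -0.82 1.18 0 0 0 0;0 -1.10 0.93 0 0 0 0;0 -1.30 0.61 0 0 0 0;0 -1.41 0.25 0 0 0 0;0 -1.43 -0.12 0 0 0 0;0 -1.35 -0.49 0 0 0 0;0 0 0 0 0 0 0"

```text
clock: 17.55
tcp_pos: [0.6512, -0.0988, 0.1256]
orientation: [0.001, 0.154, 0.988, -0.0]
wrist_force: [0.3, -1.4, 6.9]
finger_gap: 0.0205
```

```bash
python3 - <<'E'
from h import *
show()
P=np.array([[.5765,-.1794],[.5645,-.1081],get_state()['tcp_pos'][:2]])
A=np.c_[2*P,np.ones(3)]; x=np.linalg.solve(A,(P**2).sum(1)); c=x[:2]; print(c,np.sqrt(x[2]+c@c))
d=P-c; print(np.degrees(np.arctan2(d[:,1],d[:,0])))
print(arc(45,[-10,-10,-8,-3,-2,-2,-2,-2,-2]))
E
```

```text
{'clock': np.float64(17.55), 'joint_pos': array([-2.7210e-01,  5.2950e-01,  6.5900e-02,  1.1055e+00, -4.0000e-04,
        3.7000e-02]), 'tcp_pos': array([ 0.6512, -0.0988,  0.1256]), 'orientation': array([ 8.000e-04,  1.539e-01,  9.881e-01, -3.000e-04]), 'wrist_force': array([ 0.2641, -1.3976,  6.9261]), 'finger_gap': np.float64(0.0205)}
[ 0.61142228 -0.13686266] 0.05503627328292287
[-129.38529379  148.49232571   43.78663884]
0 -0.81 -0.51 0 0 0 0;0 -0.71 -0.65 0 0 0 0;0 -0.48 -0.60 0 0 0 0;0 -0.16 -0.24 0 0 0 0;0 -0.10 -0.17 0 0 0 0;0 -0.09 -0.17 0 0 0 0;0 -0.09 -0.17 0 0 0 0;0 -0.08 -0.17 0 0 0 0;0 -0.07 -0.18 0 0 0 0
```

The fitted circle has its centre at (0.6114,-0.1369) and r = 55.0 mm, which matches. Approaching the stop, expected at about 11.2°.

Request:
play_rows:
  series: "0 -0.81 -0.51 0 0 0 0;0 -0.71 -0.65 0 0 0 0;0 -0.48 -0.60 0 0 0 0;0 -0.16 -0.24 0 0 0 0;0 0 0 0 0 0 0"

```text
clock: 18.18
tcp_pos: [0.6647, -0.1233, 0.1255]
orientation: [0.0, 0.154, 0.988, 0.0]
wrist_force: [-0.1, -0.8, 8.0]
finger_gap: 0.0204
```

Request:
play_rows:
  series: "0 -0.10 -0.17 0 0 0 0;0 -0.09 -0.17 0 0 0 0;0 0 0 0 0 0 0"

```text
clock: 18.55
tcp_pos: [0.6653, -0.126, 0.1256]
orientation: [-0.0, 0.153, 0.988, 0.001]
wrist_force: [0.0, 3.2, 7.5]
finger_gap: 0.0207
```

Request:
play_rows:
  series: "0 -0.09 -0.17 0 0 0 0;0 0 0 0 0 0 0"

```text
clock: 18.8
tcp_pos: [0.6654, -0.1262, 0.1256]
orientation: [-0.001, 0.153, 0.988, 0.003]
wrist_force: [-1.6, 7.9, 8.7]
finger_gap: 0.0205
```

Request:
play_rows:
  series: "0 -0.08 -0.17 0 0 0 0;0 0 0 0 0 0 0"

```text
clock: 19.05
tcp_pos: [0.6653, -0.1263, 0.1255]
orientation: [-0.001, 0.152, 0.988, 0.004]
wrist_force: [-0.8, 12.7, 10.6]
finger_gap: 0.0207
```

```bash
python3 - <<'E'
from h import *
show()
d=get_state()['tcp_pos'][:2]-[.6114,-.1369]; print(np.degrees(np.arctan2(d[1],d[0])),np.linalg.norm(d))
E
```

```text
{'clock': np.float64(19.05), 'joint_pos': array([-0.3092,  0.5683,  0.1311,  1.1368,  0.0075, -0.0041]), 'tcp_pos': array([ 0.6653, -0.1263,  0.1255]), 'orientation': array([-0.001 ,  0.152 ,  0.9884,  0.0039]), 'wrist_force': array([-0.7768, 12.715 , 10.6365]), 'finger_gap': np.float64(0.0207)}
11.08169075853412 0.05493648115342612
```

The valve is shut: TCP angle 11.1° with 12.7 N against the stop and no further motion. Now backing off 720°.

```bash
python3 - <<'E'
from h import *
print(arc(6,[2.5,2.7,8,12]+[20]*8));a=11.2+180
print(arc(a,[20]*12));a+=240;print(a);print(arc(a,[20]*12));a+=240;print(arc(a,[20]*2+[12,5,2])) 
E
```

```text
0 0.10 0.22 0 0 0 0;0 0.12 0.23 0 0 0 0;0 0.42 0.64 0 0 0 0;0 0.78 0.84 0 0 0 0;0 1.64 0.99 0 0 0 0;0 1.87 0.37 0 0 0 0;0 1.89 -0.30 0 0 0 0;0 1.67 -0.92 0 0 0 0;0 1.26 -1.44 0 0 0 0;0 0.69 -1.78 0 0 0 0;0 0.04 -1.91 0 0 0 0;0 -0.62 -1.81 0 0 0 0
0 -1.20 -1.49 0 0 0 0;0 -1.64 -0.99 0 0 0 0;0 -1.87 -0.37 0 0 0 0;0 -1.89 0.30 0 0 0 0;0 -1.67 0.92 0 0 0 0;0 -1.26 1.44 0 0 0 0;0 -0.69 1.78 0 0 0 0;0 -0.04 1.91 0 0 0 0;0 0.62 1.81 0 0 0 0;0 1.20 1.49 0 0 0 0;0 1.64 0.99 0 0 0 0;0 1.87 0.37 0 0 0 0
431.2
0 1.89 -0.30 0 0 0 0;0 1.67 -0.92 0 0 0 0;0 1.26 -1.44 0 0 0 0;0 0.69 -1.78 0 0 0 0;0 0.04 -1.91 0 0 0 0;0 -0.62 -1.81 0 0 0 0;0 -1.20 -1.49 0 0 0 0;0 -1.64 -0.99 0 0 0 0;0 -1.87 -0.37 0 0 0 0;0 -1.89 0.30 0 0 0 0;0 -1.67 0.92 0 0 0 0;0 -1.26 1.44 0 0 0 0
0 -0.69 1.78 0 0 0 0;0 -0.04 1.91 0 0 0 0;0 0.30 1.11 0 0 0 0;0 0.19 0.44 0 0 0 0;0 0.09 0.17 0 0 0 0
```

Request:
play_rows:
  series: "0 0.10 0.22 -0.05 0 0 0;0 0.12 0.23 0 0 0 0;0 0.42 0.64 0 0 0 0;0 0.78 0.84 0 0 0 0;0 1.64 0.99 0 0 0 0;0 1.87 0.37 0 0 0 0;0 1.89 -0.30 0 0 0 0;0 1.67 -0.92 0 0 0 0;0 1.26 -1.44 0 0 0 0;0 0.69 -1.78 0 0 0 0;0 0.04 -1.91 0 0 0 0;0 -0.62 -1.81 0 0 0 0"

```text
clock: 20.55
tcp_pos: [0.5572, -0.1477, 0.1256]
orientation: [0.0, 0.153, 0.988, 0.001]
wrist_force: [6.8, 4.3, 2.8]
finger_gap: 0.0204
```

```bash
python3 - <<'E'
from h import *
show()
d=get_state()['tcp_pos'][:2]-[.6114,-.1369]; print(np.degrees(np.arctan2(d[1],d[0])),np.linalg.norm(d))
E
```

```text
{'clock': np.float64(20.55), 'joint_pos': array([-0.3995,  0.3815, -0.1699,  1.0197,  0.0023, -0.0914]), 'tcp_pos': array([ 0.5572, -0.1477,  0.1256]), 'orientation': array([1.000e-04, 1.535e-01, 9.882e-01, 1.200e-03]), 'wrist_force': array([6.799 , 4.3208, 2.7744]), 'finger_gap': np.float64(0.0204)}
-168.69281176450446 0.05522185847590863
```

On track at 191.3°, where 191.2° was planned. Continuing.

Request:
play_rows:
  series: "0 -1.20 -1.49 0 0 0 0;0 -1.64 -0.99 0 0 0 0;0 -1.87 -0.37 0 0 0 0;0 -1.89 0.30 0 0 0 0;0 -1.67 0.92 0 0 0 0;0 -1.26 1.44 0 0 0 0;0 -0.69 1.78 0 0 0 0;0 -0.04 1.91 0 0 0 0;0 0.62 1.81 0 0 0 0;0 1.20 1.49 0 0 0 0;0 1.64 0.99 0 0 0 0;0 1.87 0.37 0 0 0 0"

```text
clock: 22.05
tcp_pos: [0.6301, -0.0851, 0.1256]
orientation: [0.001, 0.154, 0.988, 0.0]
wrist_force: [2.1, -2.2, 5.7]
finger_gap: 0.0204
```

```bash
python3 - <<'E'
from h import *
show()
d=get_state()['tcp_pos'][:2]-[.6114,-.1369]; print(np.degrees(np.arctan2(d[1],d[0])),np.linalg.norm(d))
E
```

```text
{'clock': np.float64(22.05), 'joint_pos': array([-2.6060e-01,  4.8680e-01, -4.6000e-03,  1.0774e+00,  6.0000e-04,
        4.7800e-02]), 'tcp_pos': array([ 0.6301, -0.0851,  0.1256]), 'orientation': array([1.000e-03, 1.536e-01, 9.881e-01, 2.000e-04]), 'wrist_force': array([ 2.1438, -2.1985,  5.7093]), 'finger_gap': np.float64(0.0204)}
70.2132194415934 0.055093240547879035
```

At 430.2° (planned 431.2°), so one turn done. Second turn:

Request:
play_rows:
  series: "0 1.89 -0.30 0 0 0 0;0 1.67 -0.92 0 0 0 0;0 1.26 -1.44 0 0 0 0;0 0.69 -1.78 0 0 0 0;0 0.04 -1.91 0 0 0 0;0 -0.62 -1.81 0 0 0 0;0 -1.20 -1.49 0 0 0 0;0 -1.64 -0.99 0 0 0 0;0 -1.87 -0.37 0 0 0 0;0 -1.89 0.30 0 0 0 0;0 -1.67 0.92 0 0 0 0;0 -1.26 1.44 0 0 0 0"

```text
clock: 23.55
tcp_pos: [0.6464, -0.1795, 0.1254]
orientation: [-0.002, 0.154, 0.988, -0.0]
wrist_force: [-6.8, 3.7, 13.4]
finger_gap: 0.0203
```

Request:
play_rows:
  series: "0 -0.69 1.78 0 0 0 0;0 -0.04 1.91 0 0 0 0;0 0.30 1.11 0 0 0 0;0 0.19 0.44 0 0 0 0;0 0 0 0 0 0 0;0 0 0 0 0 0 0"

```text
clock: 24.3
tcp_pos: [0.666, -0.1303, 0.1255]
orientation: [-0.0, 0.154, 0.988, 0.0]
wrist_force: [0.8, 1.0, 6.4]
finger_gap: 0.0206
```

```bash
python3 - <<'E'
from h import *
show()
d=get_state()['tcp_pos'][:2]-[.6114,-.1369]; print(np.degrees(np.arctan2(d[1],d[0])),np.linalg.norm(d))
E
```

```text
{'clock': np.float64(24.3), 'joint_pos': array([-3.1140e-01,  5.6890e-01,  1.3220e-01,  1.1342e+00,  1.0000e-04,
       -2.2000e-03]), 'tcp_pos': array([ 0.666 , -0.1303,  0.1255]), 'orientation': array([-0.    ,  0.154 ,  0.9881,  0.    ]), 'wrist_force': array([0.787 , 0.972 , 6.4009]), 'finger_gap': np.float64(0.0206)}
6.896593281632887 0.05497882863473748
```

Request:
play_rows:
  series: "0 0.09 0.17 0 0 0 0;0 0.09 0.18 0 0 0 0;0 0 0 0 0 0 0;0 0 0 0 0 0 0"

```text
clock: 24.8
tcp_pos: [0.6655, -0.1273, 0.1255]
orientation: [0.0, 0.154, 0.988, -0.001]
wrist_force: [1.0, -1.3, 6.6]
finger_gap: 0.0202
```

```bash
python3 - <<'E'
from h import *
A=[]
for i in range(4):
    s=get_state(); d=s['tcp_pos'][:2]-[.6114,-.1369]; print(np.degrees(np.arctan2(d[1],d[0])),np.linalg.norm(d),s['wrist_force'])
    im=cams.read_camera('top' if i%2==0 else 'scene'); cv2.imwrite(f'pics/f{i}.png',im[:,:,::-1])
a=cv2.imread('pics/f0.png')[165:275,210:410]
cv2.imwrite('pics/f0c.png',cv2.resize(a,None,fx=4,fy=4,interpolation=cv2.INTER_CUBIC))
a=cv2.imread('pics/f1.png')[165:355,210:450]
cv2.imwrite('pics/f1c.png',cv2.resize(a,(720,570),interpolation=cv2.INTER_CUBIC))
cv2.imwrite('pics/f4.png',cams.read_camera('wrist')[:,:,::-1])
E
```

```text
10.091434369004638 0.054976481566157726 [ 1.0184899  -1.27996943  6.64244728]
10.101611772721444 0.054972238186267175 [ 1.4192579  -1.38314482  7.08255791]
10.097973366521273 0.05497374234301537 [ 2.18182657 -0.51401009  6.85787815]
10.088681052413753 0.05498528094378684 [ 1.83367912 -1.3416879   7.10999958]
```

View pics/f1c.png

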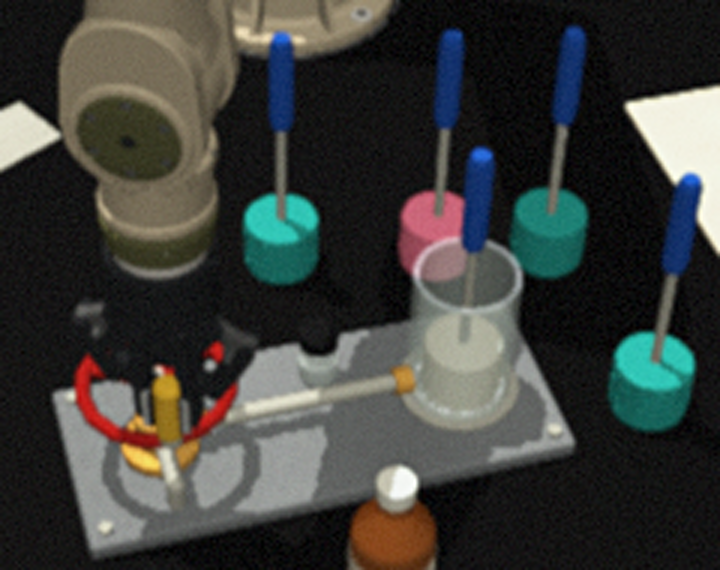

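View pics/f4.png

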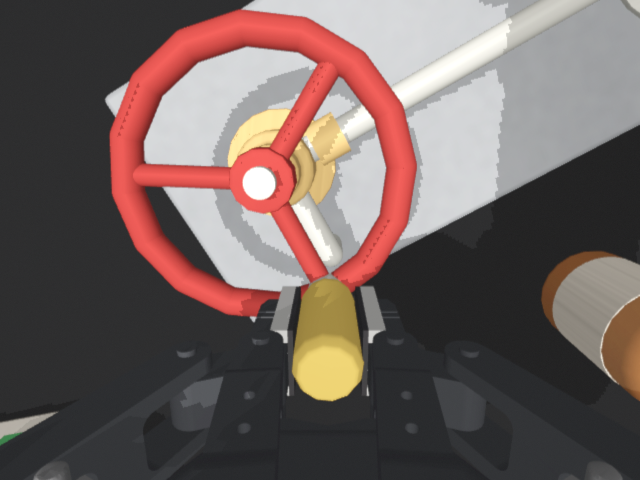

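Both views show the handle gripped at (328,340 in the wrist view) and the brush standing in the pot at (478,200). The wheel is about 1° short, so I'll nudge it.

Request:
play_rows:
  series: "0 0.05 0.09 0 0 0 0;0 0 0 0 0 0 0;0 0 0 0 0 0 0;0 0 0 0 0 0 0"
  newtons: 80

```text
clock: 25.55
tcp_pos: [0.6654, -0.1264, 0.1256]
orientation: [0.0, 0.154, 0.988, -0.001]
wrist_force: [2.3, -0.8, 6.3]
finger_gap: 0.02
```

```bash
python3 - <<'E'
from h import *
show()
s=get_state(); d=s['tcp_pos'][:2]-[.6114,-.1369]; print(np.degrees(np.arctan2(d[1],d[0])),np.linalg.norm(d))
c=cams.get_calibration('wrist')
cv2.imwrite('pics/f5.png',cams.read_camera('wrist')[:,:,::-1])
E
```

```text
{'clock': np.float64(25.55), 'joint_pos': array([-0.3056,  0.5656,  0.1269,  1.1312, -0.0013,  0.0044]), 'tcp_pos': array([ 0.6654, -0.1264,  0.1256]), 'orientation': array([ 3.000e-04,  1.544e-01,  9.880e-01, -7.000e-04]), 'wrist_force': array([ 2.3027, -0.8226,  6.2816]), 'finger_gap': np.float64(0.02)}
10.992222517536634 0.05499860534894502
```

```bash
python3 - <<'E'
from workcell import workorder
print(workorder.hand_in())
E
```

```text
the job is handed in; nothing more can be done
None
```

I scrubbed the pot twice and set the rinse flow to two turns open, then handed the job in at about 25.6 s. The hand-in gives no verdict.

- **Scrubbing:** The scene camera showed the bristle top level with the rim on both raises. Each push went down until the wrist force showed floor contact, 5.6 N on the first and about 2 N (then 0.5 mm more) on the second. The brush was released and still stood upright in the pot in the last scene view, about a second before hand-in.
- **Valve:** The wheel went clockwise to its stop at an arm angle of about 11.1°, where it held against 12.7 N without moving. That agrees with the 11.2° expected from the station's direction. I then backed it off two full turns anticlockwise, with the arm now at 11.0°, within about 0.2° of the stop reading. The handle is still gripped, set to 80 N.
- **Checks that didn't fully agree:** The turn first stopped 1° short and I nudged it to the final angle. A steady downward push of about 6 N on the handle remained while holding. I checked the final angle by arm position only, not separately with a camera.
- **Surroundings:** Nothing else near the station looked moved in the last scene view. I didn't check the objects farther out again at the end.

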